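Mirror the mantel ornaments into the oak tray

ROBOT

A 6-joint arm with a two-finger parallel gripper is mounted at the origin on the work surface. World frame = base frame: x ahead of the robot, y to its left, z up, the work surface at z = 0. Lengths are in mm, angles in rad, forces in N, time in s.
With the tool pointing down it reaches from about 300 to 775 mm from the base axis. Payload 14.6 kg.
Tool frame: the origin (TCP) lies midway between the tips of the shut fingers; the grasp point (between the pads) lies 19 mm behind it (manip.tcp_to_grasp is the distance from the TCP to the grasp point, in mm); z points along the fingers, x is the direction in which the jaws open and shut, and the axes are right-handed (so a half turn about z gives the same grasp; the last joint's range is limited). The gripper opens to 94 mm and grips with 3 to 60 N. Pads are 16 mm wide; open, the fingers measure 119 mm over their backs; the gripper's body (75 mm by 177 mm) begins 78 mm behind the grasp point.
Start: joints at [-1.34, 0.3, 1.521, -0, 1.321, -0.067], TCP at [161.373, -525.783, 205.446] pointing down, gripper open.
Joint ranges: [-3.03, 3.03], [-0.79, 2.21], [0.23, 2.52], [-1.04, 4.18], [0, 3.07], [-2.55, 2.55]. Speed limits (rad/s): [2.22, 2.22, 2.57, 3.14, 3.14, 3.14].

INTERFACE

Orientations are given as [roll, pitch, yaw] about the fixed x, y, z axes, in that order (R = Rz(yaw) Ry(pitch) Rx(roll)).
In Python, from cell import manip gives the robot as it stands.
- The arm moves only by the tool arm_command, never from a script. Its argument "steps" is a list of rows, each a list of 3 entries, a list of its own where there are three numbers: the opening, from 0 (shut) to 1 (fully open), then the shift along the tool's x, y, z in cm, then the turn about the tool's z in rad. A call has 1 to 5 rows; each row shifts and turns the commanded pose from where the row before left it, along the tool's axes as they then stand; what a row does not reach is not made up. A row lasts 1/12 s, in which the tool goes at most 41.7 mm and 7.16 degrees, less where a joint would pass 70% of its speed; a pose out of reach is approached as far as the arm can. A call with a gripper value outside its range is refused whole. The fingers move at their own pace and stop on an object; "force" is the grip in N (left out, the last holds). Time passes only in rows, so rows that do not move let the fingers close. It gives the time, the measured TCP pose, the force and the opening at its end, in the units of the state.
- manip.read_state(): the state, without advancing time (a new reading comes with each control period).
- manip.camera(name): name is "scene" or "top" or "wrist"; returns (picture, depth): 400x640x3 uint8, red, green, blue; 400x640 float32, mm along the optical axis (not along the pixel's ray), 0 where there is no reading.
- manip.calibration(name): a dict with "fx", "fy", "cx", "cy" (pixels), "R" (3x3) and "t" (3): a world point X has camera coordinates R X + t; the wrist camera has in their place "tool_from_camera" (4x4, takes a point from camera to tool coordinates, whose origin is the TCP and whose axes are the tool frame's). Camera axes: x right, y down, z forward; pixel columns grow to the right and rows downward; lengths in mm; the calibration is good to about 2 mm. A picture is of the moment at which its call begins: read the wrist's pose just before it. calibration takes no time and is no camera call.
- manip.sign_off(): hands the job in, once; it reports no verdict.
The state is a dict: "clock": time; "joints": joint angles; "qd": joint speeds; "effort": joint torques, N m; "eef_pos": TCP position; "eef_rot": TCP orientation; "wrist_force": force on the tool from outside, world axes, zero at the start; "moment": the same for the moment, N m; "finger_gap": finger opening in mm.
Only numpy, scipy, OpenCV 4.12 (cv2) and the standard library are available. Lean on these libraries where they do the work, as an engineer would, in place of code of your own. Each camera call takes 0.05 s, during which the arm holds its last target.

TASK

Move the four ornaments from the black tray to the pale wooden tray so that the new row is the old row in reverse: the one at the left end of the black tray goes to the right end of the wooden tray, the second from the left goes second from the right, and so on, one ornament to a bay. Keep each ornament upright on the way and leave it standing upright on the floor of its bay, let go and still.

Things in the scene. Friction and masses are not known exactly. Their poses are not given: they have to be found in the camera images.
- bell: Small hand bell: brass skirt, dark wooden handle with a brass ball on top; 89.5 mm high. Round, upright, loose; foot 42 mm in diameter. Origin: centre of the underside, z up through its top. The upright handle is 16 mm in diameter from 43 to 71 mm above the underside: grip it at 60 mm. About 140 g.
- bud_vase: White ceramic bud vase, 85 mm high, narrow neck. Round, upright, loose; foot 42 mm in diameter. Origin: centre of the underside, z up through its top. Its body is a cylinder 34 mm in diameter from 12 to 58 mm above the underside: grip it at 45 mm. About 130 g.
- mushroom: Wooden mushroom with a red cap dotted white, 81 mm high. Round, upright, loose; foot 42 mm in diameter. Origin: centre of the underside, z up through its top. The cap's side is a cylinder 44 mm in diameter from 44 to 62 mm above the underside: grip it at 53 mm. About 100 g.
- candle_glass: Green glass with a whitish candle standing out of its top; 78 mm high without the wick, 85 mm with it. Round, upright, loose; foot 42 mm in diameter. Origin: centre of the underside, z up through its top. The glass is a cylinder 42 mm in diameter up to 60 mm above the underside: grip it at 45 mm. About 180 g.
- red_pad: Red square felt pad, 62 x 62 x 2 mm thick, glued to the floor of one bay of the black tray; stays there. Origin: centre of its underside. It marks the bay in which the bell stands at the start.
- blue_pad: Blue square felt pad, 62 x 62 x 2 mm thick, glued to the floor of one bay of the black tray; stays there. Origin: centre of its underside. It marks the bay in which the bud vase stands at the start.
- yellow_pad: Yellow square felt pad, 62 x 62 x 2 mm thick, glued to the floor of one bay of the black tray; stays there. Origin: centre of its underside. It marks the bay in which the mushroom stands at the start.
- grey_pad: Grey square felt pad, 62 x 62 x 2 mm thick, glued to the floor of one bay of the black tray; stays there. Origin: centre of its underside. It marks the bay in which the candle glass stands at the start.
- old_rack: Black open tray, ornaments start in it, one to a bay on a pad. 82 x 306 x 18 mm high, fixed, walls 6 mm, inner floor 6 mm above the underside. Four bays of 69 x 70 mm in a row, centred at its own y = -112.5, -37.5, 37.5, 112.5 mm, x = 0. Origin: centre of the underside; z up, y along the row to the left seen from the robot (yaw within 0.2 rad), x away from the robot. May be the nearer or farther tray.
- new_rack: Pale wooden open tray, empty at the start. 82 x 306 x 18 mm high, fixed, walls 6 mm, inner floor 6 mm above the underside. Four bays of 69 x 70 mm in a row, centred at its own y = -112.5, -37.5, 37.5, 112.5 mm, x = 0. Origin: centre of the underside; z up, y along the row to the left seen from the robot (yaw within 0.2 rad), x away from the robot. May be the nearer or farther tray.
Not all that is in view belongs to the job. What is shaped like the bud_vase but purple is not meant.

How it is judged (in metres and radians):
At the end, for the whole second after the job is handed in: Each ornament stands in the bay of the wooden tray that mirrors its starting bay: within 16 mm of the bay centre along and across the tray, underside within 4 mm of the bay floor, tilted under 0.1 rad, slower than 20 mm/s, not touched by the fingers (((y of red_pad in the frame of old_rack between -0.1325 and -0.0925 m and y of bell in the frame of new_rack between 0.0965 and 0.1285 m) or (y of red_pad in the frame of old_rack between -0.0575 and -0.0175 m and y of bell in the frame of new_rack between 0.0215 and 0.0535 m) or (y of red_pad in the frame of old_rack between 0.0175 and 0.0575 m and y of bell in the frame of new_rack between -0.0535 and -0.0215 m) or (y of red_pad in the frame of old_rack between 0.0925 and 0.1325 m and y of bell in the frame of new_rack between -0.1285 and -0.0965 m)) and x of bell in the frame of new_rack between -0.016 and 0.016 m and z of bell in the frame of new_rack between 0.002 and 0.01 m and angle between each of bell, bud_vase, mushroom, candle_glass's own z axis and vertical below 0.1 rad and linear speed of each of bell, bud_vase, mushroom, candle_glass below 0.02 m/s and contact force between each of bell, bud_vase, mushroom, candle_glass and the fingers below 0.05 N and ((y of blue_pad in the frame of old_rack between -0.1325 and -0.0925 m and y of bud_vase in the frame of new_rack between 0.0965 and 0.1285 m) or (y of blue_pad in the frame of old_rack between -0.0575 and -0.0175 m and y of bud_vase in the frame of new_rack between 0.0215 and 0.0535 m) or (y of blue_pad in the frame of old_rack between 0.0175 and 0.0575 m and y of bud_vase in the frame of new_rack between -0.0535 and -0.0215 m) or (y of blue_pad in the frame of old_rack between 0.0925 and 0.1325 m and y of bud_vase in the frame of new_rack between -0.1285 and -0.0965 m)) and x of bud_vase in the frame of new_rack between -0.016 and 0.016 m and z of bud_vase in the frame of new_rack between 0.002 and 0.01 m and ((y of yellow_pad in the frame of old_rack between -0.1325 and -0.0925 m and y of mushroom in the frame of new_rack between 0.0965 and 0.1285 m) or (y of yellow_pad in the frame of old_rack between -0.0575 and -0.0175 m and y of mushroom in the frame of new_rack between 0.0215 and 0.0535 m) or (y of yellow_pad in the frame of old_rack between 0.0175 and 0.0575 m and y of mushroom in the frame of new_rack between -0.0535 and -0.0215 m) or (y of yellow_pad in the frame of old_rack between 0.0925 and 0.1325 m and y of mushroom in the frame of new_rack between -0.1285 and -0.0965 m)) and x of mushroom in the frame of new_rack between -0.016 and 0.016 m and z of mushroom in the frame of new_rack between 0.002 and 0.01 m and ((y of grey_pad in the frame of old_rack between -0.1325 and -0.0925 m and y of candle_glass in the frame of new_rack between 0.0965 and 0.1285 m) or (y of grey_pad in the frame of old_rack between -0.0575 and -0.0175 m and y of candle_glass in the frame of new_rack between 0.0215 and 0.0535 m) or (y of grey_pad in the frame of old_rack between 0.0175 and 0.0575 m and y of candle_glass in the frame of new_rack between -0.0535 and -0.0215 m) or (y of grey_pad in the frame of old_rack between 0.0925 and 0.1325 m and y of candle_glass in the frame of new_rack between -0.1285 and -0.0965 m)) and x of candle_glass in the frame of new_rack between -0.016 and 0.016 m and z of candle_glass in the frame of new_rack between 0.002 and 0.01 m).
It fails at once if the bell is tipped by more than 0.7 rad (angle between bell's own z axis and vertical above 0.7 rad).
It fails at once if the bud vase is tipped by more than 0.7 rad (angle between bud_vase's own z axis and vertical above 0.7 rad).
It fails at once if the mushroom is tipped by more than 0.7 rad (angle between mushroom's own z axis and vertical above 0.7 rad).
It fails at once if the candle glass is tipped by more than 0.7 rad (angle between candle_glass's own z axis and vertical above 0.7 rad).
It also fails if it takes over 120 s, if anything falls off the work surface, if the arm or the gripper's body presses on something with over 40 N, if the wrist force passes 120 N, or if a joint passes its speed limit or range.

## Working session

There is one attempt and no reset: what is moved stays moved. The work goes in short steps, Python scripts to look and compute and a tool call to move; the robot and the scene stay as the last step left them, time stands still between calls to the robot, and variables do not carry over. Pictures are saved under pics/ and viewed, and the job is handed in when it is done.

Besides the shell and the picture viewer there is one more tool, called by a JSON object that holds its "fn" and its "kwargs". arm_command: Moves the arm, as the interface text tells. Its arguments: {"type":"object","properties":{"steps":{"type":"array","items":{"type":"array"}},"force":{"type":"number"}},"required":["steps"]}

```bash
mkdir -p pics; ls; python3 - <<'E'
from cell import manip
import cv2,numpy as np
print(manip.read_state())
for n in("scene","top"):
    p,d=manip.camera(n); cv2.imwrite(f"pics/{n}0.png",p[:,:,::-1]); np.savez(f"pics/{n}0.npz",p=p,d=d)
    print(n,manip.calibration(n))
print(manip.calibration("wrist"))
E
```

```text
pics
{'clock': 0.0, 'joints': array([-1.33963872e+00,  3.00495167e-01,  1.52159653e+00, -1.25126613e-05,
        1.32068083e+00, -6.66359243e-02]), 'qd': array([ 0.00152314,  0.00048263,  0.00182859, -0.00087911, -0.00206167,
        0.00129204]), 'effort': array([-6.69790079e-04, -5.31799257e+01, -3.52739882e+01,  7.07957265e-02,
        2.43414275e-02, -1.22065353e-04]), 'eef_pos': array([ 161.29065624, -525.54141493,  204.86658989]), 'eef_rot': array([-3.14152618e+00,  1.17806603e-03, -1.27299965e+00]), 'wrist_force': array([ 0.13518749, -0.6942142 , -0.93535517]), 'moment': array([-0.02819312, -0.06839862,  0.01216109]), 'finger_gap': 93.81226773814211}
scene {'fx': 441.5503672123568, 'fy': 441.5503672123568, 'cx': 323.1920535239161, 'cy': 199.56107045777648, 'R': array([[ 0.84683401,  0.53149372,  0.01966194],
       [ 0.37411209, -0.56898502, -0.73232247],
       [-0.37803744,  0.62751134, -0.68067409]]), 't': array([-455.9074952 , -177.43434026, 1079.07242907])}
top {'fx': 484.4671619123478, 'fy': 484.4671619123478, 'cx': 325.07519777736627, 'cy': 198.46275722019922, 'R': array([[ 0.01902034, -0.99947407, -0.02626418],
       [-0.98988482, -0.01513097, -0.14106415],
       [ 0.14059255,  0.0286816 , -0.98965201]]), 't': array([ -4.76948978, 544.20628856, 852.60866497])}
{'fx': 351.4861099676869, 'fy': 351.4861099676869, 'cx': 319.55946353976884, 'cy': 200.77920899531136, 'tool_from_camera': array([[ 9.99999993e-01, -2.36035290e-05, -1.12903039e-04,
        -2.80451555e-01],
       [ 4.97076545e-05,  9.71467333e-01,  2.37173394e-01,
        -6.79896815e+01],
       [ 1.04083485e-04, -2.37173398e-01,  9.71467327e-01,
        -1.79673723e+02],
       [ 0.00000000e+00,  0.00000000e+00,  0.00000000e+00,
         1.00000000e+00]])}
```

View pics/scene0.png

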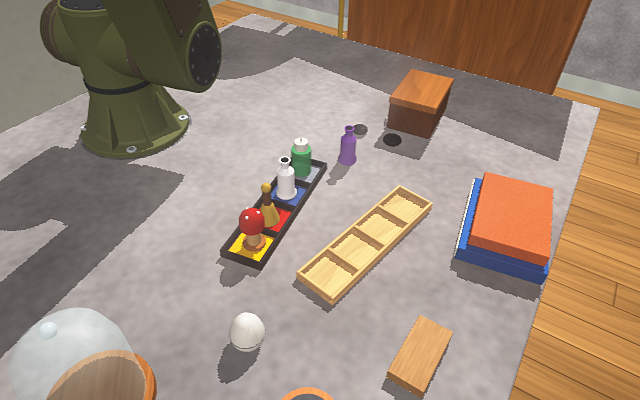

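View pics/top0.png

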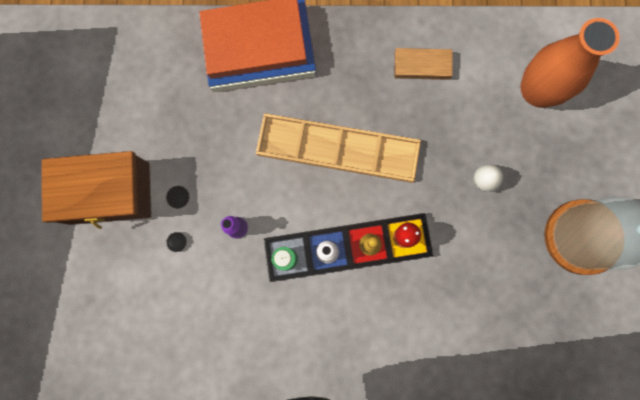

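```bash
cat > h.py <<'E'
import numpy as np,cv2
from cell import manip
def xyz(n,d):
    c=manip.calibration(n); v,u=np.mgrid[0:400,0:640]
    P=np.stack([(u-c['cx'])/c['fx']*d,(v-c['cy'])/c['fy']*d,d],-1)
    return (P-c['t'])@c['R']
def ray(n,uv,z):
    c=manip.calibration(n); uv=np.atleast_2d(uv).astype(float)
    D=np.c_[(uv[:,0]-c['cx'])/c['fx'],(uv[:,1]-c['cy'])/c['fy'],np.ones(len(uv))]@c['R']
    o=-c['R'].T@c['t']; return (o+D*((z-o[2])/D[:,2])[:,None])[:,:2]
E
python3 - <<'E'
from h import *
for n in("top","scene"):
    f=np.load(f"pics/{n}0.npz");p,d=f['p'],f['d'];X=xyz(n,d)
    c=manip.calibration(n);print(n,"cam",-c['R'].T@c['t'])
    roi=(X[...,0]>250)&(X[...,0]<680)&(abs(X[...,1])<260)&(d>0)
    tab=roi&(abs(X[...,2])<8); print("table z",np.median(X[...,2][tab]))
    hsv=cv2.cvtColor(p,cv2.COLOR_RGB2HSV);H,S,V=[hsv[...,i].astype(int) for i in range(3)]
    wood=roi&(H>8)&(H<28)&(S>60)&(V>120)&(X[...,2]<30)
    black=roi&(V<60)&(X[...,2]<40)&(X[...,2]>9)
    for nm,m in(("wood",wood),("black",black)):
        k,l,s,ce=cv2.connectedComponentsWithStats(m.astype(np.uint8))
        for i in range(1,k):
            if s[i,4]<300: continue
            mm=l==i
            cnt=max(cv2.findContours(mm.astype(np.uint8),0,1)[0],key=cv2.contourArea)[:,0]
            r=cv2.minAreaRect(ray(n,cnt,18).astype(np.float32))
            q=X[mm&(X[...,2]>13)&(X[...,2]<23)][:,:2].astype(np.float32)
            print(nm,s[i],"ray18",r,"depth",cv2.minAreaRect(q), "zmax",np.percentile(X[mm][:,2],[5,95]))
    # ornaments
    m=roi&(X[...,2]>35)&(X[...,2]<110)
    k,l,s,ce=cv2.connectedComponentsWithStats(m.astype(np.uint8))
    for i in range(1,k):
        if s[i,4]<40: continue
        q=X[l==i]; top=q[q[:,2]>q[:,2].max()-12]
        print("obj",ce[i].round(),s[i,4],"mean",q.mean(0).round(1),"mid",((q.max(0)+q.min(0))/2).round(1),"top",top.mean(0).round(1),q[:,2].max().round(1),p[l==i].mean(0).round())
    for nm,hm in(("red",((H<6)|(H>174))&(S>170)),("blue",(H>100)&(H<128)&(S>90)),("yellow",(H>20)&(H<30)&(S>180))):
        mm=roi&hm&(X[...,2]<16)
        if mm.sum()>20: q=X[mm]; print(nm,mm.sum(),cv2.minAreaRect(q[:,:2].astype(np.float32)),np.median(q[:,2]))
E
```

```text
top cam [418.92183265 -20.98679304 920.4286071 ]
table z 1.0959831198402383
wood [ 255  129  166   54 5986] ray18 ((646.6107788085938, -16.557632446289062), (307.8287048339844, 86.1280517578125), 80.73605346679688) depth ((647.029296875, -17.285614013671875), (306.415771484375, 82.85211181640625), 81.171630859375) zmax [ 4.17194566 19.38871495]
wood [388 219  39  38 609] ray18 ((476.26031494140625, -147.92999267578125), (63.53814697265625, 62.36783218383789), 9.944992065429688) depth ((469.0527648925781, -140.56967163085938), (48.57834243774414, 24.51694107055664), 50.609458923339844) zmax [ 5.82927547 12.1367387 ]
black [ 265  214  168   67 1471] ray18 ((457.01177978515625, -39.323028564453125), (79.5223617553711, 302.4287109375), 10.012397766113281) depth ((457.07861328125, -39.40586853027344), (79.4888916015625, 302.419921875), 9.986358642578125) zmax [10.65476274 20.82499203]
obj [232. 225.] 329 mean [489.7 168.3  69.3] mid [490.7 171.4  62.9] top [491.2 172.9  86.1] 90.6 [ 90.  56. 110.]
obj [408. 235.] 515 mean [ 477.6 -141.1   81.3] mid [ 478.5 -143.3   72.7] top [ 478.5 -142.
[... 1555 characters left out ...]
4.4] mid [436.3  73.1  63.7] top [438.3  71.3  85.5] 92.4 [129. 159. 129.]
obj [285. 173.] 448 mean [455.6  -8.5  66.1] mid [451.   -3.5  65.6] top [451.4  -3.5  92.6] 96.1 [198. 191. 189.]
obj [257. 214.] 951 mean [ 482.3 -129.5   70. ] mid [ 480.2 -118.4   67.2] top [ 475.  -113.4   91. ] 99.4 [164.  87.  64.]
red 182 ((466.13446044921875, -76.24287414550781), (60.95643615722656, 55.73912811279297), 10.108649253845215) 8.318254848311298
blue 196 ((451.0819091796875, -0.3527336120605469), (65.12734985351562, 55.33926010131836), 6.973208904266357) 8.58593573454339
yellow 276 ((478.575439453125, -149.50238037109375), (62.372440338134766, 59.0943717956543), 8.676294326782227) 8.277174154659978
```

Top view: the black tray, left to right, holds candle (284,258), vase (327,251), bell (371,243), mushroom (408,235). The empty wooden tray is centred around (339,148), and the purple decoy is at (232,226). So the new row, left to right, must be mushroom, bell, vase, candle. I'll turn the tool to yaw 0, so the jaws open across the trays.

{"fn": "arm_command", "kwargs": {"steps": [[1,[0,0,0],-0.12],[1,[0,0,0],-0.12],[1,[0,0,0],-0.12],[1,[0,0,0],-0.12],[1,[0,0,0],-0.12]]}}

```text
clock: 0.52
eef_pos: [161.3, -525.6, 205.1]
eef_rot: [-3.141, 0.001, -0.667]
wrist_force: [0.6, 0.2, 0.4]
finger_gap: 94.1
```

{"fn": "arm_command", "kwargs": {"steps": [[1,[0,0,0],-0.12],[1,[0,0,0],-0.12],[1,[0,0,0],-0.12],[1,[0,0,0],-0.12],[1,[0,0,0],-0.12]]}}

```text
clock: 0.93
eef_pos: [161.3, -525.6, 205.1]
eef_rot: [-3.141, 0.0, -0.067]
wrist_force: [-0.0, -0.1, 0.8]
finger_gap: 93.7
```

{"fn": "arm_command", "kwargs": {"steps": [[1,[0,0,0],-0.073],[1,[1,-3,0],0],[1,[1,-3,0],0],[1,[1,-3,0],0],[1,[1,-3,0],0]]}}

```text
clock: 1.35
eef_pos: [201.4, -404.2, 205.0]
eef_rot: [-3.141, 0.0, -0.0]
wrist_force: [0.6, -0.2, -0.6]
finger_gap: 94.1
```

{"fn": "arm_command", "kwargs": {"steps": [[1,[2.4,-2.8,-0.8],0],[1,[2.4,-2.8,-0.8],0],[1,[2.4,-2.8,-0.8],0],[1,[2.4,-2.8,-0.8],0],[1,[2.4,-2.8,-0.8],0]]}}

```text
clock: 1.77
eef_pos: [322.0, -264.1, 245.8]
eef_rot: [-3.142, -0.0, -0.0]
wrist_force: [0.1, -0.4, -0.2]
finger_gap: 94.2
```

{"fn": "arm_command", "kwargs": {"steps": [[1,[2.4,-2.8,-0.8],0],[1,[2.4,-2.8,-0.8],0],[1,[2.4,-2.8,-0.8],0],[1,[2.4,-2.8,-0.8],0],[1,[2.4,-2.8,-0.8],0]]}}

```text
clock: 2.18
eef_pos: [442.1, -124.0, 285.8]
eef_rot: [-3.142, 0.0, 0.0]
wrist_force: [-0.5, -0.9, 0.6]
finger_gap: 93.8
```

{"fn": "arm_command", "kwargs": {"steps": [[1,[2.4,-2.8,-0.8],0],[1,[2.4,-2.8,-0.8],0],[1,[0,0,0],0]]}}

```text
clock: 2.43
eef_pos: [492.0, -65.9, 302.1]
eef_rot: [-3.141, -0.001, 0.004]
wrist_force: [-0.3, -0.3, 0.3]
finger_gap: 93.8
```

```bash
cat >> h.py <<'E'
from scipy.spatial.transform import Rotation as Ro
def wristcal(st):
    T=np.eye(4);T[:3,:3]=Ro.from_euler('xyz',st['eef_rot']).as_matrix();T[:3,3]=st['eef_pos']
    return T@manip.calibration('wrist')['tool_from_camera']
def wxyz(T,d):
    c=manip.calibration('wrist'); v,u=np.mgrid[0:400,0:640]
    P=np.stack([(u-c['cx'])/c['fx']*d,(v-c['cy'])/c['fy']*d,d],-1)
    return P@T[:3,:3].T+T[:3,3]
def wproc(p,X,d):
    roi=(X[...,0]>250)&(X[...,0]<720)&(abs(X[...,1])<230)&(d>0)
    print("table z",np.median(X[...,2][roi&(abs(X[...,2])<5)]))
    hsv=cv2.cvtColor(p,cv2.COLOR_RGB2HSV);H,S,V=[hsv[...,i].astype(int) for i in range(3)]
    w=roi&(H>8)&(H<28)&(S>60)&(V>120)&(X[...,2]>13)&(X[...,2]<23)&(X[...,0]>560)
    b=roi&(V<60)&(X[...,2]>13)&(X[...,2]<23)&(X[...,0]<560)
    for m in(w,b): print(cv2.minAreaRect(X[m][:,:2].astype(np.float32)))
    for nm,hm in(("red",((H<6)|(H>174))&(S>170)),("blue",(H>100)&(H<128)&(S>90)),("yellow",(H>20)&(H<30)&(S>180))):
        mm=roi&hm&(X[...,2]<16)
        if mm.sum()>20: print(nm,cv2.minAreaRect(X[mm][:,:2].astype(np.float32)))
    m=roi&(X[...,2]>35)&(X[...,2]<110)
    k,l,s,ce=cv2.connectedComponentsWithStats(m.astype(np.uint8))
    for i in range(1,k):
        if s[i,4]<40: continue
        q=X[l==i]; top=q[q[:,2]>q[:,2].max()-12]
        print("obj",ce[i].round(),s[i,4],"mid",((q.max(0)+q.min(0))/2).round(1),"top",top.mean(0).round(1),((top.max(0)+top.min(0))/2).round(1),q[:,2].max().round(1),p[l==i].mean(0).round())
E
python3 - <<'E'
from h import *
st=manip.read_state();p,d=manip.camera('wrist');print(st['eef_pos'],st['eef_rot'])
cv2.imwrite('pics/w1.png',p[:,:,::-1]);T=wristcal(st);np.savez('pics/w1.npz',p=p,d=d,T=T)
wproc(p,wxyz(T,d),d)
E
```

```text
[491.96903055 -65.87299209 302.07307987] [-3.14088319e+00 -1.07094752e-03  3.87615593e-03]
table z 0.3342311436796308
((648.8114624023438, -17.022537231445312), (305.9328918457031, 82.6287612915039), 80.69181060791016)
((458.37554931640625, -39.118927001953125), (79.31267547607422, 302.7842712402344), 9.930349349975586)
red ((464.60797119140625, -76.15554809570312), (61.75872802734375, 61.89987564086914), 9.587160110473633)
blue ((451.5198974609375, -2.272022247314453), (63.67152786254883, 62.92561721801758), 9.878517150878906)
obj [269.  49.] 1350 mid [434.4  74.8  64.3] top [434.7  74.4  86.3] [434.7  74.7  87.6] 93.6 [148. 175. 148.]
obj [283. 118.] 722 mid [448.8  -0.9  65.7] top [448.6  -0.8  93.6] [448.4  -0.6  93.6] 95.7 [176. 174. 172.]
obj [297. 184.] 452 mid [464.2 -78.9  66.9] top [464.6 -79.1  94.5] [464.5 -80.3  93. ] 98.8 [168. 139.  77.]
obj [310. 235.] 1051 mid [ 479.7 -141.7   71.2] top [ 479.7 -140.8   84.5] [ 479.3 -142.6   84.5] 90.5 [170.  65.  57.]
```

View pics/w1.png

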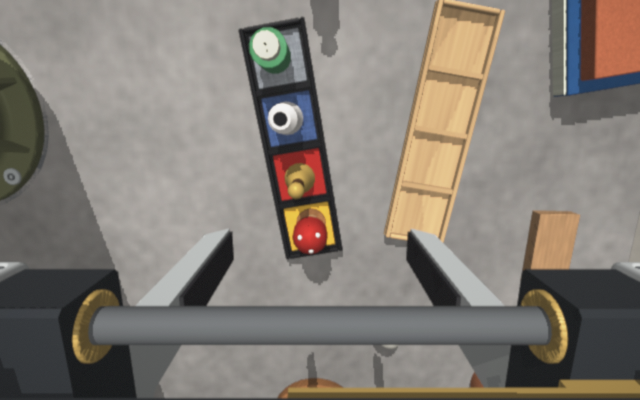

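{"fn": "arm_command", "kwargs": {"steps": [[1,[-0.5,2.6,1],0],[1,[-0.5,2.6,1],0],[1,[-0.2,2.2,1],0],[1,[0,0,0],0],[1,[0,0,0],0]]}}

```text
clock: 2.9
eef_pos: [476.5, -144.9, 270.8]
eef_rot: [-3.141, 0.001, -0.003]
wrist_force: [-0.6, -0.2, 0.0]
finger_gap: 93.9
```

{"fn": "arm_command", "kwargs": {"steps": [[1,[0,0,3.5],0],[1,[0,0,3.5],0],[1,[0,0,3.5],0],[1,[0,0,3.5],0],[1,[0,0,0],0]]}}

```text
clock: 3.32
eef_pos: [474.7, -142.3, 126.3]
eef_rot: [-3.138, 0.008, 0.0]
wrist_force: [-0.4, 0.9, -0.9]
finger_gap: 94.1
```

{"fn": "arm_command", "kwargs": {"steps": [[1,[0,0,0],0],[1,[0,0,0],0],[1,[0,0,0],0]]}}

```text
clock: 3.57
eef_pos: [478.5, -144.0, 134.0]
eef_rot: [3.14, -0.004, 0.0]
wrist_force: [-0.5, 0.2, 0.3]
finger_gap: 93.9
```

{"fn": "arm_command", "kwargs": {"steps": [[1,[0,0,0],0],[1,[0,0,0],0],[1,[0,0,0],0],[1,[0,0,0],0],[1,[0,0,0],0]]}}

```text
clock: 3.98
eef_pos: [477.4, -143.8, 131.6]
eef_rot: [3.142, -0.0, -0.0]
wrist_force: [0.2, 0.6, -0.2]
finger_gap: 94.0
```

{"fn": "arm_command", "kwargs": {"steps": [[1,[0.2,-0.2,2],0],[1,[0,0,2.5],0],[1,[0,0,2],0],[1,[0,0,1.5],0],[1,[0,0,0.9],0]]}}

```text
clock: 4.4
eef_pos: [478.7, -141.5, 40.8]
eef_rot: [-3.141, 0.002, -0.0]
wrist_force: [1.1, 0.3, -1.5]
finger_gap: 94.0
```

{"fn": "arm_command", "kwargs": {"force": 15, "steps": [[1,[0,0,0.1],0],[1,[0,0,0],0],[0.7,[0,0,0],0],[0.55,[0,0,0],0],[0.5,[0,0,0],0]]}}

```text
clock: 4.82
eef_pos: [479.8, -141.9, 42.3]
eef_rot: [3.141, -0.001, -0.0]
wrist_force: [0.4, -0.3, -0.7]
finger_gap: 77.3
```

{"fn": "arm_command", "kwargs": {"steps": [[0.48,[0,0,0],0],[0.46,[0,0,0],0],[0.44,[0,0,0],0],[0.4,[0,0,0],0],[0.35,[0,0,0],0]]}}

```text
clock: 5.23
eef_pos: [479.4, -141.8, 41.5]
eef_rot: [3.142, -0.0, -0.0]
wrist_force: [0.2, -0.4, 0.8]
finger_gap: 44.1
```

{"fn": "arm_command", "kwargs": {"force": 20, "steps": [[0,[0,0,0],0],[0,[0,0,0],0],[0,[0,0,-0.3],0],[0,[0,0,-0.8],0],[0,[0,0,-1.5],0]]}}

```text
clock: 5.65
eef_pos: [478.6, -141.5, 67.1]
eef_rot: [-3.141, 0.002, -0.0]
wrist_force: [-0.2, -0.1, -0.9]
finger_gap: 43.5
```

{"fn": "arm_command", "kwargs": {"steps": [[0,[0,0,-2.2],0],[0,[0,0,-2.5],0],[0,[0,0,-2],0],[0,[0,0,-1.2],0],[0,[0,0,-0.5],0]]}}

```text
clock: 6.07
eef_pos: [480.0, -142.0, 154.0]
eef_rot: [3.14, -0.003, 0.0]
wrist_force: [0.1, 0.2, -1.1]
finger_gap: 43.6
```

{"fn": "arm_command", "kwargs": {"steps": [[0,[0.6,-0.74,0],0],[0,[1.17,-1.47,0],0],[0,[1.76,-2.2,0],0],[0,[2.35,-2.94,0],0],[0,[2.35,-2.94,0],0]]}}

```text
clock: 6.48
eef_pos: [562.2, -37.2, 150.5]
eef_rot: [-3.141, 0.001, -0.001]
wrist_force: [0.2, -0.1, -1.7]
finger_gap: 43.6
```

{"fn": "arm_command", "kwargs": {"steps": [[0,[2.35,-2.94,0],0],[0,[2.35,-2.94,0],0],[0,[2.35,-2.94,0],0],[0,[1.76,-2.2,0],0],[0,[1.17,-1.47,0],0]]}}

```text
clock: 6.9
eef_pos: [662.1, 89.4, 149.5]
eef_rot: [-3.141, 0.002, 0.002]
wrist_force: [-0.1, 0.0, -1.0]
finger_gap: 43.9
```

{"fn": "arm_command", "kwargs": {"steps": [[0,[0.6,-0.74,0],0],[0,[0,0,0],0],[0,[0,0,0],0],[0,[0,0,0],0],[0,[0,0,0],0]]}}

```text
clock: 7.32
eef_pos: [667.1, 92.8, 151.3]
eef_rot: [3.142, 0.0, -0.001]
wrist_force: [-0.1, 0.3, -0.6]
finger_gap: 43.7
```

```bash
cat > look.py <<'E'
import sys
from h import *
n=sys.argv[1]
st=manip.read_state();print(st['clock'],st['eef_pos'],st['finger_gap'])
a,_=manip.camera('scene')
cv2.imwrite(f'pics/{n}.png',cv2.resize(a[110:310,200:460],None,fx=3,fy=3)[:,:,::-1])
E
python3 look.py m1
```

```text
7.3167 [667.10973617  92.80229933 151.31525006] 43.712483281357486
```

View pics/m1.png

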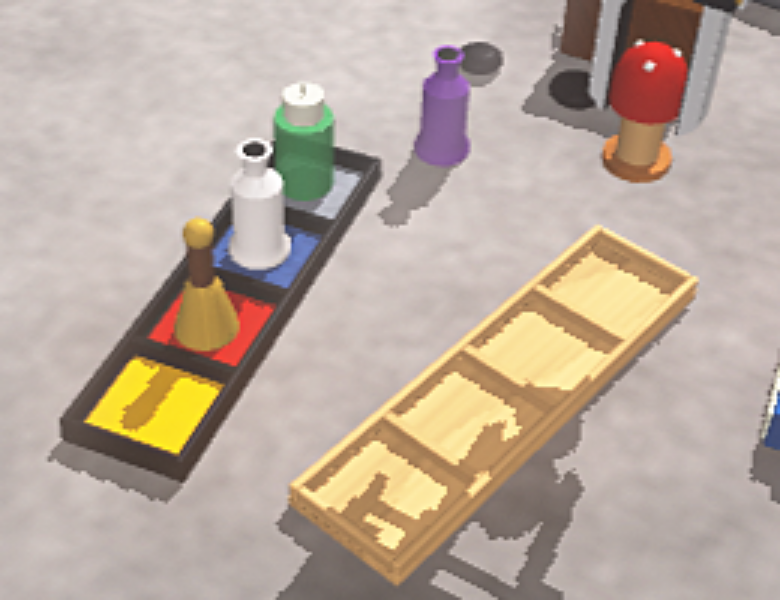

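Mushroom is held upright above the far end bay (crop pixel 640,110). Lowering.

{"fn": "arm_command", "kwargs": {"steps": [[0,[0,0,1],0],[0,[0,0,2],0],[0,[0,0,2.6],0],[0,[0,0,2.4],0],[0,[0,0,1.6],0]]}}

```text
clock: 7.78
eef_pos: [666.2, 93.0, 52.2]
eef_rot: [3.141, 0.003, -0.0]
wrist_force: [0.0, -0.3, -1.1]
finger_gap: 43.3
```

{"fn": "arm_command", "kwargs": {"steps": [[0,[0,0,0.9],0],[0,[0,0,0.4],0],[0,[0,0,0.2],0],[0,[0,0,0],0],[0,[0,0,0],0]]}}

```text
clock: 8.2
eef_pos: [668.0, 93.4, 41.6]
eef_rot: [-3.141, -0.002, -0.0]
wrist_force: [0.1, 0.5, -0.6]
finger_gap: 43.3
```

{"fn": "arm_command", "kwargs": {"steps": [[0,[0,0,0.07],0],[0,[0,0,0],0],[0,[0,0,0],0]]}}

```text
clock: 8.45
eef_pos: [667.6, 93.4, 40.2]
eef_rot: [-3.142, -0.001, 0.0]
wrist_force: [-0.7, -0.3, -1.6]
finger_gap: 43.8
```

{"fn": "arm_command", "kwargs": {"steps": [[0,[0,0,0.07],0],[0,[0,0,0],0],[0.48,[0,0,0],0],[0.5,[0,0,0],0],[0.55,[0,0,0],0]]}}

```text
clock: 8.87
eef_pos: [667.4, 93.4, 39.0]
eef_rot: [-3.142, 0.0, 0.0]
wrist_force: [0.1, 0.2, -1.0]
finger_gap: 50.2
```

{"fn": "arm_command", "kwargs": {"steps": [[0.7,[0,0,0],0],[1,[0,0,0],0],[1,[0,0,0],0],[1,[0,0,-0.5],0],[1,[0,0,-1.5],0]]}}

```text
clock: 9.28
eef_pos: [666.4, 93.3, 57.4]
eef_rot: [3.141, 0.004, 0.0]
wrist_force: [-1.2, 0.1, 0.3]
finger_gap: 81.4
```

{"fn": "arm_command", "kwargs": {"steps": [[1,[0,0,-3],0],[1,[0,0,-3],0],[1,[0,0,-2],0],[1,[0,0,-1],0],[1,[0,0,0],0]]}}

```text
clock: 9.7
eef_pos: [668.3, 93.5, 151.7]
eef_rot: [-3.141, -0.004, 0.0]
wrist_force: [0.1, -1.0, -0.3]
finger_gap: 94.0
```

```bash
python3 look.py m2
```

```text
9.7 [668.30603658  93.49879681 151.68692097] 93.98016187519546
```

View pics/m2.png

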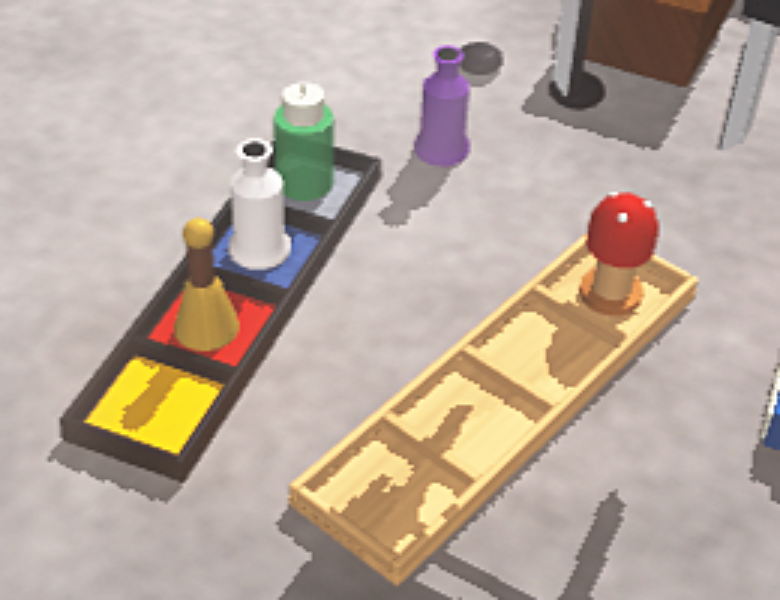

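{"fn": "arm_command", "kwargs": {"steps": [[1,[-0.63,0.54,0],0],[1,[-1.27,1.08,0],0],[1,[-1.9,1.62,0],0],[1,[-2.54,2.16,0],0],[1,[-2.54,2.16,0],0]]}}

```text
clock: 10.17
eef_pos: [576.7, 17.4, 146.6]
eef_rot: [-3.142, 0.003, 0.001]
wrist_force: [1.2, -0.6, 0.7]
finger_gap: 94.0
```

{"fn": "arm_command", "kwargs": {"steps": [[1,[-2.54,2.16,0],0],[1,[-2.54,2.16,0],0],[1,[-2.54,2.16,0],0],[1,[-1.9,1.62,0],0],[1,[-1.27,1.08,0],0]]}}

```text
clock: 10.58
eef_pos: [468.3, -75.0, 147.3]
eef_rot: [-3.141, 0.003, -0.001]
wrist_force: [0.8, -0.2, 0.4]
finger_gap: 94.2
```

{"fn": "arm_command", "kwargs": {"steps": [[1,[-0.63,0.54,0],0],[1,[0,0,0],0],[1,[0,0,0],0],[1,[0,0,0],0],[1,[0,0,0],0]]}}

```text
clock: 11.0
eef_pos: [465.0, -78.8, 148.7]
eef_rot: [-3.141, 0.0, 0.001]
wrist_force: [0.2, -0.3, -0.1]
finger_gap: 94.2
```

{"fn": "arm_command", "kwargs": {"steps": [[1,[0,0,1],0],[1,[0,0,2],0],[1,[0,0,2.4],0],[1,[0,0,2.2],0],[1,[0,0,1.4],0]]}}

```text
clock: 11.42
eef_pos: [463.6, -78.8, 56.2]
eef_rot: [-3.141, 0.003, 0.001]
wrist_force: [0.3, -0.2, -0.4]
finger_gap: 93.7
```

{"fn": "arm_command", "kwargs": {"steps": [[0.8,[0,0,0.7],0],[0.6,[0,0,0.3],0],[0.5,[0,0,0],0],[0.4,[0,0,0],0],[0.3,[0,0,0],0]]}}

```text
clock: 11.83
eef_pos: [465.0, -79.5, 49.8]
eef_rot: [3.141, -0.001, 0.0]
wrist_force: [0.3, -0.6, -0.8]
finger_gap: 64.4
```

{"fn": "arm_command", "kwargs": {"steps": [[0.25,[0,0,0],0],[0.22,[0,0,0],0],[0.2,[0,0,0],0],[0.18,[0,0,0],0],[0.16,[0,0,0],0]]}}

```text
clock: 12.25
eef_pos: [464.5, -79.4, 49.2]
eef_rot: [3.142, -0.0, 0.0]
wrist_force: [-0.3, 0.8, 0.3]
finger_gap: 31.0
```

{"fn": "arm_command", "kwargs": {"steps": [[0.14,[0,0,0],0],[0.12,[0,0,0],0],[0,[0,0,0],0],[0,[0,0,0],0],[0,[0,0,0],0]]}}

```text
clock: 12.67
eef_pos: [464.5, -79.4, 49.1]
eef_rot: [3.142, -0.0, 0.0]
wrist_force: [0.1, 0.1, 0.5]
finger_gap: 18.0
```

{"fn": "arm_command", "kwargs": {"steps": [[0,[0,0,0],0],[0,[0,0,0],0],[0,[0,0,0],0],[0,[0,0,-0.3],0],[0,[0,0,-0.8],0]]}}

```text
clock: 13.08
eef_pos: [463.8, -79.2, 59.6]
eef_rot: [-3.141, 0.002, -0.0]
wrist_force: [-0.4, -0.3, -1.2]
finger_gap: 17.8
```

{"fn": "arm_command", "kwargs": {"steps": [[0,[0,0,-1.7],0],[0,[0,0,-2.4],0],[0,[0,0,-2.4],0],[0,[0,0,-1.8],0],[0,[0,0,-1.2],0]]}}

```text
clock: 13.5
eef_pos: [464.9, -79.5, 157.7]
eef_rot: [3.141, -0.002, 0.0]
wrist_force: [0.5, 0.3, 0.1]
finger_gap: 17.6
```

{"fn": "arm_command", "kwargs": {"steps": [[0,[0,0,-0.4],0],[0,[0,0,0],0],[0,[0,0,0],0]]}}

```text
clock: 13.75
eef_pos: [464.2, -79.3, 158.6]
eef_rot: [-3.141, 0.001, -0.0]
wrist_force: [0.5, 0.6, -2.3]
finger_gap: 17.7
```

{"fn": "arm_command", "kwargs": {"steps": [[0,[0.6,-0.31,0],0],[0,[1.19,-0.62,0],0],[0,[1.79,-0.93,0],0],[0,[2.38,-1.24,0],0],[0,[2.38,-1.24,0],0]]}}

```text
clock: 14.17
eef_pos: [548.8, -35.2, 158.1]
eef_rot: [-3.141, 0.001, -0.001]
wrist_force: [-0.5, 0.2, -0.2]
finger_gap: 17.8
```

{"fn": "arm_command", "kwargs": {"steps": [[0,[2.38,-1.24,0],0],[0,[2.38,-1.24,0],0],[0,[2.38,-1.23,0],0],[0,[1.79,-0.93,0],0],[0,[1.19,-0.62,0],0]]}}

```text
clock: 14.58
eef_pos: [650.3, 18.1, 157.2]
eef_rot: [-3.141, 0.002, 0.001]
wrist_force: [-1.9, 0.1, -2.1]
finger_gap: 17.9
```

{"fn": "arm_command", "kwargs": {"steps": [[0,[0.6,-0.31,0],0],[0,[0,0,0],0],[0,[0,0,0],0],[0,[0,0,0],0],[0,[0,0,0],0]]}}

```text
clock: 15.0
eef_pos: [654.6, 19.3, 159.2]
eef_rot: [3.142, -0.0, -0.001]
wrist_force: [-0.2, -0.5, -0.7]
finger_gap: 17.4
```

```bash
python3 look.py b1
```

```text
15.0 [654.63990297  19.29202665 159.23520367] 17.35635228180394
```

View pics/b1.png

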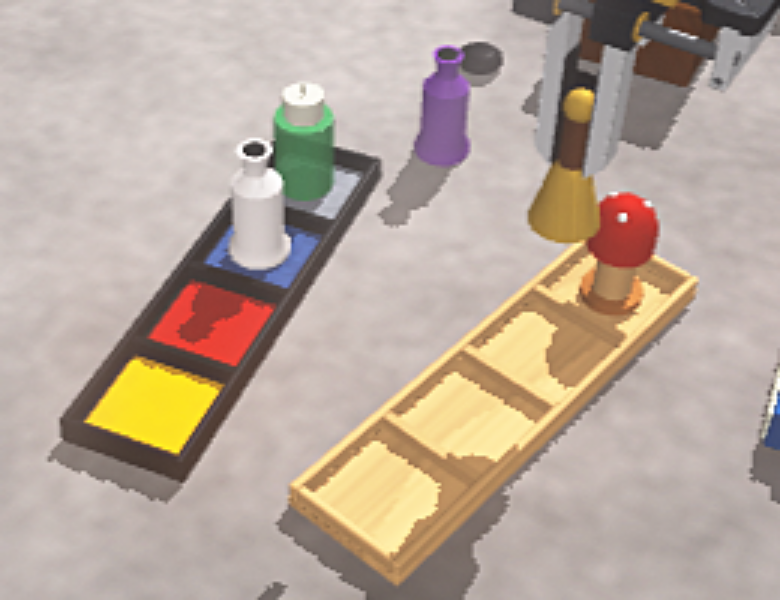

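{"fn": "arm_command", "kwargs": {"steps": [[0,[0,0,1],0],[0,[0,0,2],0],[0,[0,0,2.6],0],[0,[0,0,2.4],0],[0,[0,0,1.6],0]]}}

```text
clock: 15.47
eef_pos: [653.8, 19.6, 59.9]
eef_rot: [-3.142, 0.003, -0.0]
wrist_force: [-0.3, -0.7, -0.8]
finger_gap: 17.2
```

{"fn": "arm_command", "kwargs": {"steps": [[0,[0,0,0.9],0],[0,[0,0,0.4],0],[0,[0,0,0.2],0],[0,[0,0,0],0],[0,[0,0,0],0]]}}

```text
clock: 15.88
eef_pos: [655.6, 19.7, 49.1]
eef_rot: [3.142, -0.002, -0.0]
wrist_force: [0.2, 0.3, -1.4]
finger_gap: 17.8
```

{"fn": "arm_command", "kwargs": {"steps": [[0,[0,0,0.07],0],[0,[0,0,0],0],[0,[0,0,0],0]]}}

```text
clock: 16.13
eef_pos: [655.2, 19.7, 47.8]
eef_rot: [3.142, -0.001, -0.0]
wrist_force: [-0.7, 0.1, -1.7]
finger_gap: 17.5
```

{"fn": "arm_command", "kwargs": {"steps": [[0,[0,0,0.05],0],[0,[0,0,0],0],[0.2,[0,0,0],0],[0.22,[0,0,0],0],[0.26,[0,0,0],0]]}}

```text
clock: 16.55
eef_pos: [655.1, 19.7, 46.9]
eef_rot: [3.142, -0.0, 0.0]
wrist_force: [0.4, -0.0, 0.2]
finger_gap: 23.4
```

{"fn": "arm_command", "kwargs": {"steps": [[0.4,[0,0,0],0],[0.6,[0,0,0],0],[0.8,[0,0,0],0],[1,[0,0,0],0],[1,[0,0,0],0]]}}

```text
clock: 16.97
eef_pos: [655.1, 19.7, 46.8]
eef_rot: [-3.142, 0.0, -0.0]
wrist_force: [-0.0, 0.7, 0.3]
finger_gap: 54.4
```

{"fn": "arm_command", "kwargs": {"steps": [[1,[0,0,0],0],[1,[0,0,0],0],[1,[0,0,-0.5],0],[1,[0,0,-1.5],0],[1,[0,0,-2.5],0]]}}

```text
clock: 17.38
eef_pos: [653.9, 19.7, 90.4]
eef_rot: [-3.142, 0.004, -0.0]
wrist_force: [-0.9, -0.5, -0.1]
finger_gap: 87.6
```

{"fn": "arm_command", "kwargs": {"steps": [[1,[0,0,-2.5],0],[1,[0,0,-2],0],[1,[0,0,-1],0],[1,[0,0,0],0],[1,[0,0,0],0]]}}

```text
clock: 17.8
eef_pos: [654.9, 19.7, 146.3]
eef_rot: [-3.142, 0.0, 0.0]
wrist_force: [-0.5, 0.3, -0.6]
finger_gap: 94.0
```

```bash
python3 look.py b2
```

```text
17.8 [654.91285232  19.71866996 146.32446407] 93.9879935134856
```

View pics/b2.png

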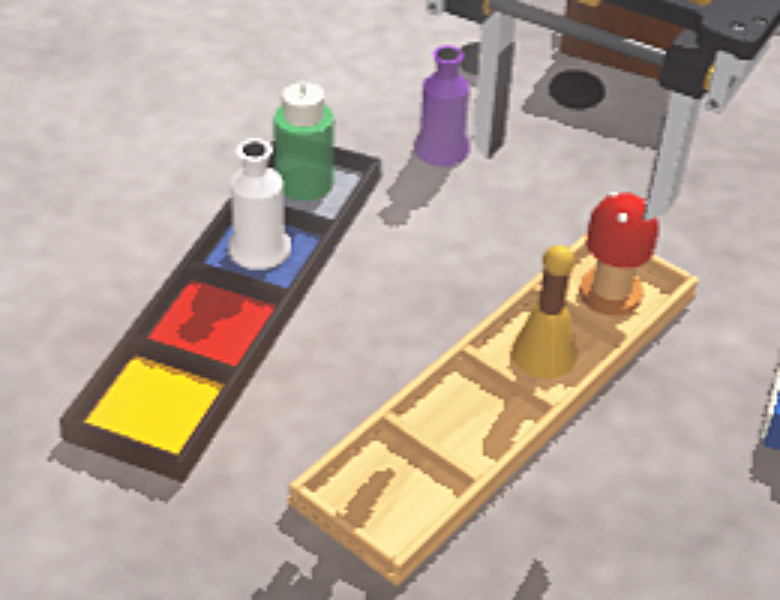

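Bell stands upright in its bay (crop pixel 545,340). Next: the vase.

{"fn": "arm_command", "kwargs": {"steps": [[1,[-0.64,0.07,0],0],[1,[-1.29,0.13,0],0],[1,[-1.93,0.2,0],0],[1,[-2.58,0.26,0],0],[1,[-2.58,0.26,0],0]]}}

```text
clock: 18.27
eef_pos: [562.9, 10.5, 145.2]
eef_rot: [-3.142, 0.002, 0.0]
wrist_force: [0.6, -0.8, 0.2]
finger_gap: 93.9
```

{"fn": "arm_command", "kwargs": {"steps": [[1,[-2.58,0.26,0],0],[1,[-2.58,0.26,0],0],[1,[-2.58,0.26,0],0],[1,[-1.93,0.2,0],0],[1,[-1.29,0.13,0],0]]}}

```text
clock: 18.68
eef_pos: [452.7, -0.6, 145.8]
eef_rot: [-3.141, 0.002, -0.0]
wrist_force: [0.2, 0.1, 0.0]
finger_gap: 93.9
```

{"fn": "arm_command", "kwargs": {"steps": [[1,[-0.64,0.07,0],0],[1,[0,0,0],0],[1,[0,0,0],0],[1,[0,0,0],0],[1,[0,0,0],0]]}}

```text
clock: 19.1
eef_pos: [449.3, -1.2, 146.6]
eef_rot: [-3.142, 0.0, 0.0]
wrist_force: [0.3, 0.0, 0.3]
finger_gap: 94.3
```

{"fn": "arm_command", "kwargs": {"steps": [[1,[0,0,1],0],[1,[0,0,2],0],[1,[0,0,2.5],0],[1,[0,0,2.5],0],[1,[0,0,1.8],0]]}}

```text
clock: 19.52
eef_pos: [448.0, -1.2, 46.2]
eef_rot: [-3.141, 0.002, 0.0]
wrist_force: [0.5, 0.6, -0.2]
finger_gap: 94.4
```

{"fn": "arm_command", "kwargs": {"steps": [[1,[0,0,1],0],[0.8,[0,0,0.4],0],[0.7,[0,0,0.1],0],[0.6,[0,0,0],0],[0.5,[0,0,0],0]]}}

```text
clock: 19.93
eef_pos: [449.5, -1.3, 34.7]
eef_rot: [3.141, -0.001, -0.0]
wrist_force: [0.6, -0.9, 0.6]
finger_gap: 70.6
```

{"fn": "arm_command", "kwargs": {"steps": [[0.45,[0,0,0],0],[0.42,[0,0,0],0],[0.4,[0,0,0],0],[0.38,[0,0,0],0],[0.36,[0,0,0],0]]}}

```text
clock: 20.35
eef_pos: [448.9, -1.3, 34.0]
eef_rot: [3.142, -0.0, -0.0]
wrist_force: [0.0, 0.3, -0.6]
finger_gap: 38.0
```

{"fn": "arm_command", "kwargs": {"steps": [[0.34,[0,0,0],0],[0,[0,0,0],0],[0,[0,0,0],0],[0,[0,0,0],0],[0,[0,0,0],0]]}}

```text
clock: 20.77
eef_pos: [448.9, -1.3, 33.9]
eef_rot: [-3.142, -0.0, 0.0]
wrist_force: [0.4, 0.0, 2.8]
finger_gap: 33.7
```

{"fn": "arm_command", "kwargs": {"steps": [[0,[0,0,-0.3],0],[0,[0,0,-1],0],[0,[0,0,-1.8],0],[0,[0,0,-2.4],0],[0,[0,0,-2.4],0]]}}

```text
clock: 21.18
eef_pos: [448.4, -1.2, 114.2]
eef_rot: [-3.141, 0.001, 0.0]
wrist_force: [0.6, 0.1, -1.3]
finger_gap: 33.2
```

{"fn": "arm_command", "kwargs": {"steps": [[0,[0,0,-2],0],[0,[0,0,-1.1],0],[0,[0,0,0],0],[0,[0,0,0],0],[0,[0,0,0],0]]}}

```text
clock: 21.6
eef_pos: [448.4, -1.3, 143.2]
eef_rot: [-3.141, 0.001, -0.0]
wrist_force: [-0.1, 1.2, -1.9]
finger_gap: 33.4
```

{"fn": "arm_command", "kwargs": {"steps": [[0,[0.61,0.17,0],0],[0,[1.21,0.33,0],0],[0,[1.82,0.5,0],0],[0,[2.42,0.67,0],0],[0,[2.42,0.67,0],0]]}}

```text
clock: 22.02
eef_pos: [534.6, -25.0, 143.0]
eef_rot: [-3.141, 0.001, 0.0]
wrist_force: [-0.3, 0.4, 0.1]
finger_gap: 33.8
```

{"fn": "arm_command", "kwargs": {"steps": [[0,[2.42,0.67,0],0],[0,[2.42,0.66,0],0],[0,[2.42,0.66,0],0],[0,[1.82,0.5,0],0],[0,[1.21,0.33,0],0]]}}

```text
clock: 22.43
eef_pos: [637.9, -53.6, 142.0]
eef_rot: [-3.141, 0.002, -0.0]
wrist_force: [-0.6, -0.2, -1.6]
finger_gap: 33.3
```

{"fn": "arm_command", "kwargs": {"steps": [[0,[0.61,0.17,0],0],[0,[0,0,0],0],[0,[0,0,0],0],[0,[0,0,0],0],[0,[0,0,0],0]]}}

```text
clock: 22.85
eef_pos: [642.2, -54.4, 144.0]
eef_rot: [-3.142, 0.0, 0.0]
wrist_force: [-0.9, 0.1, -0.4]
finger_gap: 33.9
```

{"fn": "arm_command", "kwargs": {"steps": [[0,[0,0,1],0],[0,[0,0,2],0],[0,[0,0,2.6],0],[0,[0,0,2.4],0],[0,[0,0,1.6],0]]}}

```text
clock: 23.27
eef_pos: [641.3, -54.3, 44.9]
eef_rot: [-3.141, 0.003, 0.0]
wrist_force: [0.0, 0.3, -1.9]
finger_gap: 33.7
```

{"fn": "arm_command", "kwargs": {"steps": [[0,[0,0,0.9],0],[0,[0,0,0.4],0],[0,[0,0,0.2],0],[0,[0,0,0],0],[0,[0,0,0],0]]}}

```text
clock: 23.68
eef_pos: [643.2, -54.6, 33.9]
eef_rot: [3.141, -0.002, -0.0]
wrist_force: [0.5, 0.7, -2.4]
finger_gap: 33.9
```

```bash
python3 look.py v1
```

```text
23.6833 [643.17945193 -54.62847553  33.9069774 ] 33.93377985710547
```

View pics/v1.png

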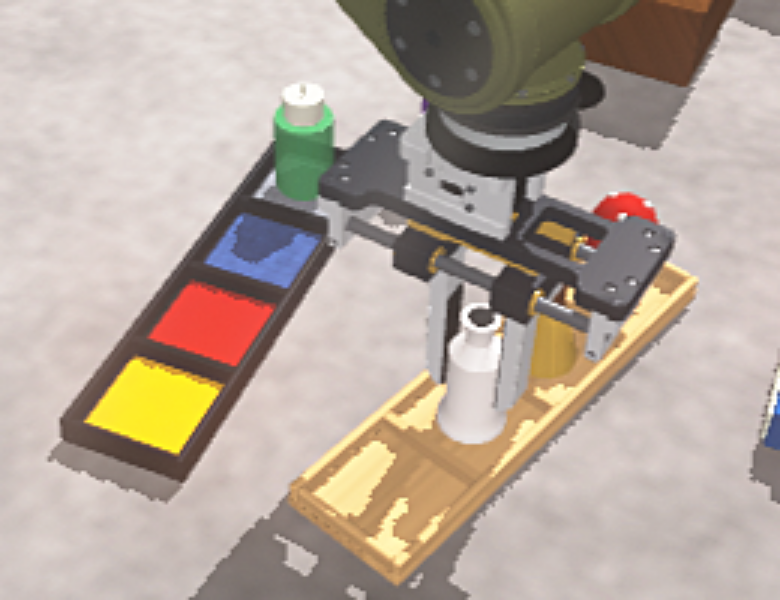

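Vase is in its bay (crop pixel 475,400), upright; a last touch down, then open.

{"fn": "arm_command", "kwargs": {"steps": [[0,[0,0,0.07],0],[0,[0,0,0],0],[0,[0,0,0.04],0],[0,[0,0,0],0],[0.36,[0,0,0],0]]}}

```text
clock: 24.15
eef_pos: [642.8, -54.6, 32.0]
eef_rot: [3.142, -0.0, 0.0]
wrist_force: [0.4, -0.4, 0.6]
finger_gap: 33.6
```

{"fn": "arm_command", "kwargs": {"steps": [[0.4,[0,0,0],0],[0.44,[0,0,0],0],[0.6,[0,0,0],0],[0.8,[0,0,0],0],[1,[0,0,0],0]]}}

```text
clock: 24.57
eef_pos: [642.7, -54.6, 31.7]
eef_rot: [3.142, -0.0, 0.0]
wrist_force: [-0.4, 0.0, -0.2]
finger_gap: 57.9
```

{"fn": "arm_command", "kwargs": {"steps": [[1,[0,0,0],0],[1,[0,0,0],0],[1,[0,0,0],0],[1,[0,0,-0.5],0],[1,[0,0,-1.5],0]]}}

```text
clock: 24.98
eef_pos: [641.6, -54.5, 50.2]
eef_rot: [-3.141, 0.003, -0.0]
wrist_force: [-0.4, -0.4, -0.2]
finger_gap: 90.9
```

{"fn": "arm_command", "kwargs": {"steps": [[1,[0,0,-2.5],0],[1,[0,0,-3],0],[1,[0,0,-2.5],0],[1,[0,0,-1],0],[1,[0,0,0],0]]}}

```text
clock: 25.4
eef_pos: [643.7, -54.7, 144.6]
eef_rot: [3.141, -0.004, 0.0]
wrist_force: [0.9, 0.5, 0.5]
finger_gap: 94.2
```

```bash
python3 look.py v2
```

```text
25.4 [643.67092398 -54.69374121 144.57253347] 94.22406064127895
```

View pics/v2.png

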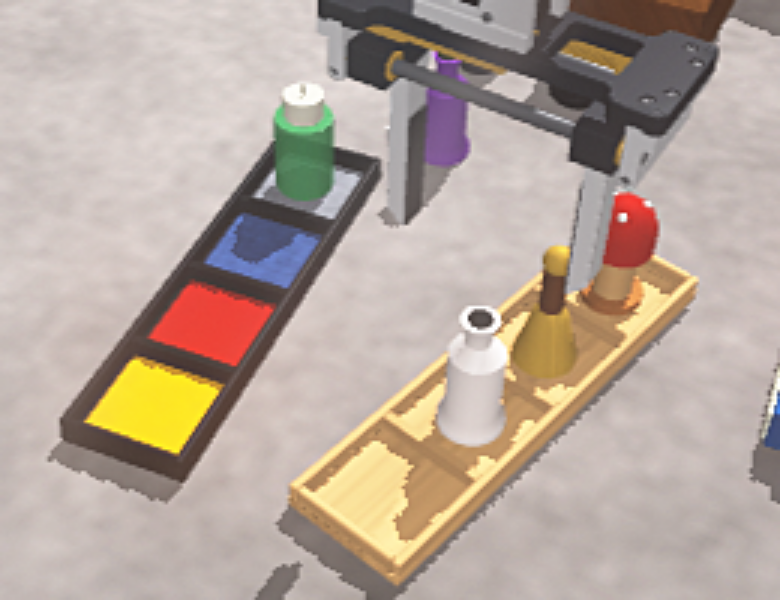

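{"fn": "arm_command", "kwargs": {"steps": [[1,[-0.65,-0.4,0],0],[1,[-1.3,-0.8,0],0],[1,[-1.95,-1.21,0],0],[1,[-2.6,-1.61,0],0],[1,[-2.6,-1.61,0],0]]}}

```text
clock: 25.87
eef_pos: [549.3, 2.4, 139.4]
eef_rot: [-3.141, 0.003, -0.0]
wrist_force: [0.3, 0.6, 0.9]
finger_gap: 93.7
```

{"fn": "arm_command", "kwargs": {"steps": [[1,[-2.6,-1.61,0],0],[1,[-2.6,-1.61,0],0],[1,[-2.6,-1.61,0],0],[1,[-1.95,-1.21,0],0],[1,[-1.3,-0.8,0],0]]}}

```text
clock: 26.28
eef_pos: [438.1, 71.1, 140.1]
eef_rot: [3.142, 0.003, 0.001]
wrist_force: [0.2, 0.3, -0.3]
finger_gap: 94.1
```

{"fn": "arm_command", "kwargs": {"steps": [[1,[-0.65,-0.4,0],0],[1,[0,0,0],0],[1,[0,0,0],0],[1,[0,0,0],0],[1,[0,0,0],0]]}}

```text
clock: 26.7
eef_pos: [435.1, 73.7, 141.4]
eef_rot: [3.142, 0.001, -0.001]
wrist_force: [0.6, -0.4, 0.2]
finger_gap: 93.4
```

{"fn": "arm_command", "kwargs": {"steps": [[1,[0,0,1],0],[1,[0,0,2],0],[1,[0,0,2.5],0],[1,[0,0,2.4],0],[1,[0,0,1.5],0]]}}

```text
clock: 27.12
eef_pos: [433.7, 73.8, 44.9]
eef_rot: [3.141, 0.003, -0.0]
wrist_force: [0.5, 0.2, -0.0]
finger_gap: 93.7
```

{"fn": "arm_command", "kwargs": {"steps": [[1,[0,0,0.9],0],[1,[0,0,0.4],0],[0.8,[0,0,0.1],0],[0.7,[0,0,0],0],[0.6,[0,0,0],0]]}}

```text
clock: 27.53
eef_pos: [435.2, 74.1, 34.5]
eef_rot: [-3.141, -0.001, -0.0]
wrist_force: [0.6, 0.2, 0.1]
finger_gap: 77.0
```

{"fn": "arm_command", "kwargs": {"steps": [[0.52,[0,0,0],0],[0.5,[0,0,0],0],[0.48,[0,0,0],0],[0.46,[0,0,0],0],[0.44,[0,0,0],0]]}}

```text
clock: 27.95
eef_pos: [434.7, 74.1, 33.9]
eef_rot: [-3.142, -0.0, -0.0]
wrist_force: [0.3, -0.7, -0.4]
finger_gap: 44.0
```

{"fn": "arm_command", "kwargs": {"steps": [[0.42,[0,0,0],0],[0,[0,0,0],0],[0,[0,0,0],0],[0,[0,0,0],0],[0,[0,0,0],0]]}}

```text
clock: 28.37
eef_pos: [434.7, 74.1, 33.8]
eef_rot: [-3.142, -0.0, 0.0]
wrist_force: [-0.6, -0.3, 3.1]
finger_gap: 41.5
```

{"fn": "arm_command", "kwargs": {"steps": [[0,[0,0,-0.3],0],[0,[0,0,-1],0],[0,[0,0,-1.8],0],[0,[0,0,-2.4],0],[0,[0,0,-2.4],0]]}}

```text
clock: 28.78
eef_pos: [434.2, 74.1, 114.0]
eef_rot: [3.142, 0.001, 0.0]
wrist_force: [0.2, -0.4, -2.5]
finger_gap: 41.8
```

{"fn": "arm_command", "kwargs": {"steps": [[0,[0,0,-2],0],[0,[0,0,-1.1],0],[0,[0,0,0],0],[0,[0,0,0],0],[0,[0,0,0],0]]}}

```text
clock: 29.2
eef_pos: [434.2, 74.1, 143.0]
eef_rot: [3.141, 0.001, -0.0]
wrist_force: [-0.6, 0.7, -3.2]
finger_gap: 42.1
```

{"fn": "arm_command", "kwargs": {"steps": [[0,[0.61,0.63,0],0],[0,[1.22,1.27,0],0],[0,[1.84,1.9,0],0],[0,[2.45,2.53,0],0],[0,[2.45,2.53,0],0]]}}

```text
clock: 29.62
eef_pos: [521.2, -15.9, 142.9]
eef_rot: [-3.142, 0.001, 0.001]
wrist_force: [0.1, 0.4, -1.7]
finger_gap: 41.8
```

{"fn": "arm_command", "kwargs": {"steps": [[0,[2.45,2.53,0],0],[0,[2.45,2.53,0],0],[0,[2.45,2.53,0],0],[0,[1.84,1.9,0],0],[0,[1.22,1.27,0],0]]}}

```text
clock: 30.03
eef_pos: [625.4, -124.8, 141.9]
eef_rot: [-3.141, 0.002, -0.001]
wrist_force: [0.2, 0.4, -2.8]
finger_gap: 41.4
```

{"fn": "arm_command", "kwargs": {"steps": [[0,[0.61,0.63,0],0],[0,[0,0,0],0],[0,[0,0,0],0],[0,[0,0,0],0],[0,[0,0,0],0]]}}

```text
clock: 30.45
eef_pos: [630.2, -127.5, 143.9]
eef_rot: [-3.142, 0.0, 0.001]
wrist_force: [-0.5, -0.3, -2.0]
finger_gap: 41.3
```

{"fn": "arm_command", "kwargs": {"steps": [[0,[0,0,1],0],[0,[0,0,2],0],[0,[0,0,2.6],0],[0,[0,0,2.4],0],[0,[0,0,1.6],0]]}}

```text
clock: 30.87
eef_pos: [629.3, -127.7, 44.8]
eef_rot: [-3.141, 0.003, 0.001]
wrist_force: [-1.3, 0.7, -2.9]
finger_gap: 41.7
```

{"fn": "arm_command", "kwargs": {"steps": [[0,[0,0,0.9],0],[0,[0,0,0.4],0],[0,[0,0,0.2],0],[0,[0,0,0],0],[0,[0,0,0],0]]}}

```text
clock: 31.28
eef_pos: [631.1, -128.4, 33.8]
eef_rot: [3.141, -0.002, 0.0]
wrist_force: [0.7, 0.3, -0.8]
finger_gap: 41.4
```

```bash
python3 look.py c1
```

```text
31.2833 [ 631.0642695  -128.42816571   33.8244881 ] 41.404134727665834
```

View pics/c1.png

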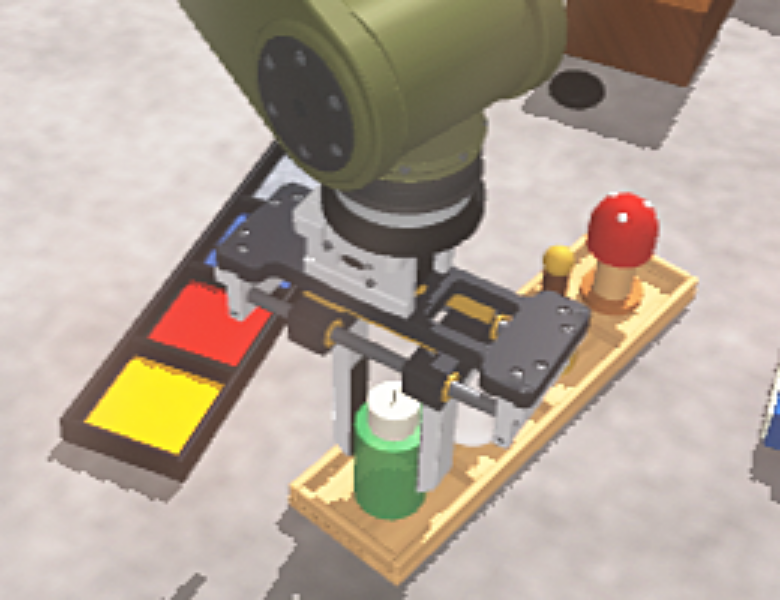

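Candle is in the near end bay (crop pixel 388,480), upright. Touch down, open, rise and back away.

{"fn": "arm_command", "kwargs": {"steps": [[0,[0,0,0.07],0],[0,[0,0,0],0],[0,[0,0,0.04],0],[0,[0,0,0],0],[0.46,[0,0,0],0]]}}

```text
clock: 31.75
eef_pos: [630.7, -128.4, 31.9]
eef_rot: [3.141, -0.001, -0.0]
wrist_force: [-0.3, 0.8, -0.2]
finger_gap: 43.2
```

{"fn": "arm_command", "kwargs": {"steps": [[0.5,[0,0,0],0],[0.55,[0,0,0],0],[0.7,[0,0,0],0],[1,[0,0,0],0],[1,[0,0,0],0]]}}

```text
clock: 32.17
eef_pos: [630.6, -128.4, 31.7]
eef_rot: [3.142, -0.0, 0.0]
wrist_force: [0.2, 0.5, 0.1]
finger_gap: 68.4
```

{"fn": "arm_command", "kwargs": {"steps": [[1,[0,0,0],0],[1,[0,0,0],0],[1,[0,0,0],0],[1,[0,0,-0.5],0],[1,[0,0,-1.5],0]]}}

```text
clock: 32.58
eef_pos: [629.5, -128.1, 50.1]
eef_rot: [-3.141, 0.003, -0.0]
wrist_force: [0.3, 0.3, -0.2]
finger_gap: 93.8
```

{"fn": "arm_command", "kwargs": {"steps": [[1,[0,0,-2.5],0],[1,[0,0,-3],0],[1,[0,0,-3],0],[1,[0,0,-3],0],[1,[0,0,-3],0]]}}

```text
clock: 33.0
eef_pos: [630.3, -128.3, 198.7]
eef_rot: [3.142, -0.0, 0.0]
wrist_force: [-0.1, 0.2, 0.4]
finger_gap: 93.3
```

{"fn": "arm_command", "kwargs": {"steps": [[1,[-3,1,-1],0],[1,[-3,1,0],0],[1,[-3,1,0],0],[1,[-3,1,0],0],[1,[-3,1,0],0]]}}

```text
clock: 33.42
eef_pos: [479.0, -178.6, 207.0]
eef_rot: [3.141, -0.0, 0.0]
wrist_force: [0.3, -0.4, -0.1]
finger_gap: 94.0
```

{"fn": "arm_command", "kwargs": {"steps": [[1,[-2,0.5,0],0],[1,[-1,0,0],0],[1,[0,0,0],0],[1,[0,0,0],0],[1,[0,0,0],0]]}}

```text
clock: 33.83
eef_pos: [451.5, -183.1, 206.8]
eef_rot: [3.141, -0.0, 0.001]
wrist_force: [0.4, 0.1, 0.7]
finger_gap: 93.7
```

```bash
python3 look.py f1; python3 - <<'E'
from h import *
C=np.array([648.6,-17.6]);a=-0.161
ex=np.array([np.cos(a),np.sin(a)]);ey=np.array([-np.sin(a),np.cos(a)])
def rep(n,p,X,d):
    roi=(X[...,0]>560)&(X[...,0]<740)&(abs(X[...,1]+17)<175)&(d>0)
    w=roi&(X[...,2]>14)&(X[...,2]<21);print(n,cv2.minAreaRect(X[w][:,:2].astype(np.float32)))
    m=roi&(X[...,2]>32)&(X[...,2]<110)
    k,l,s,ce=cv2.connectedComponentsWithStats(m.astype(np.uint8))
    for i in range(1,k):
        if s[i,4]<40: continue
        q=X[l==i];top=q[q[:,2]>q[:,2].max()-12];mid=(q.max(0)+q.min(0))/2
        f=lambda v:(np.round([(v[:2]-C)@ex,(v[:2]-C)@ey],1))
        print(n,ce[i].round(),"mid",f(mid),"top",f(top.mean(0)),"zmax",q[:,2].max().round(1),p[l==i].mean(0).round())
for n in('top','scene'):
    p,d=manip.camera(n);cv2.imwrite(f'pics/f_{n}.png',p[:,:,::-1]);rep(n,p,xyz(n,d),d)
E
```

```text
33.8333 [ 451.54978152 -183.11773363  206.76757301] 93.69848772734053
top ((648.2616577148438, -17.562515258789062), (306.2755126953125, 83.60590362548828), 80.68229675292969)
top [279. 130.] mid [  0.8 109.7] top [ -1.2 109.7] zmax 90.7 [169.  64.  54.]
top [319. 138.] mid [-2.7 35.8] top [-1.6 36.1] zmax 98.7 [157. 125.  57.]
top [358. 145.] mid [ -2.4 -37.1] top [ -1.2 -37.5] zmax 95.2 [195. 189. 184.]
top [398. 153.] mid [  -1.9 -111.5] top [  -2.  -111.7] zmax 90.2 [154. 186. 144.]
scene ((650.689453125, -17.621810913085938), (308.5933532714844, 83.26908874511719), 80.61022186279297)
scene [407. 188.] mid [  4.3 104. ] top [  5.4 105. ] zmax 88.2 [174.  72.  63.]
scene [384. 209.] mid [ 3.2 33.5] top [ 4.5 32.6] zmax 97.6 [156. 121.  67.]
scene [359. 230.] mid [  2.  -39.9] top [  1.9 -39. ] zmax 94.3 [207. 199. 196.]
scene [330. 256.] mid [   1.7 -114.9] top [   2.5 -113.6] zmax 91.2 [148. 178. 140.]
```

View pics/f_scene.png

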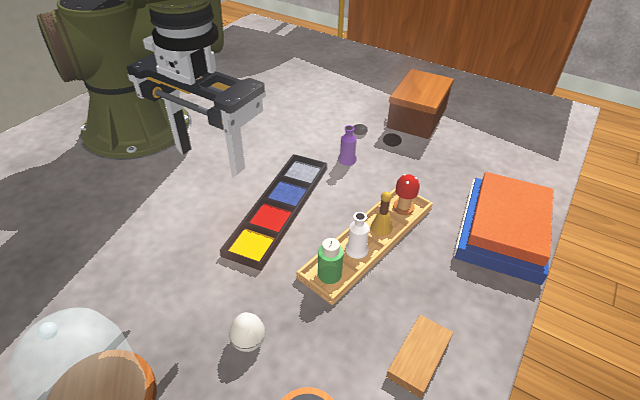

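View pics/f_top.png

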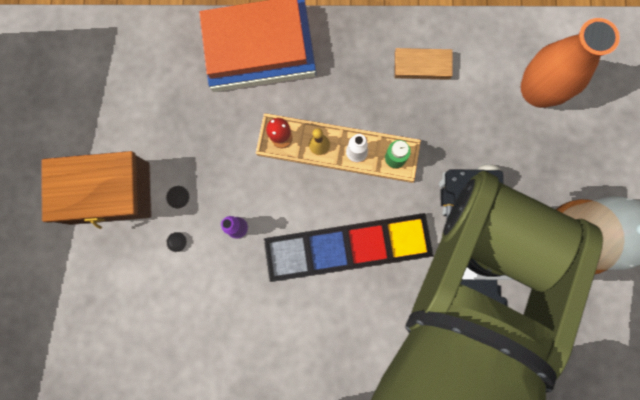

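```bash
python3 -c "
from cell import manip
print(manip.sign_off())"
```

```text
the job is handed in; nothing more can be done
None
```

I moved all four ornaments to the wooden tray in mirrored order and handed the job in at about 34 s on the robot's clock. No verdict was reported. The new row, left to right, is mushroom, bell, bud vase, candle glass. The black tray held candle glass, bud vase, bell, mushroom.

- **Position:** in the last pictures each ornament is within about 3 mm of its bay centre by the top camera. The scene camera puts the bell about 5–7 mm off and the mushroom about 9–10 mm off, against the 16 mm limit. Its readings are pulled towards its own side because it sees only one side of each ornament.
- **Standing:** all four look upright in the pictures. The heights of their tops fit ornaments standing on the bay floors. The gripper is open and well clear of them. I judged tilt and stillness by eye and did not measure them.
- **Disagreement:** the two fixed cameras differ by about 2–3 mm on where the trays are. I worked from an average of the camera readings, rounded, and the wrist camera agreed with that.

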